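# Load the orbital shaker from a stack of culture jars

### The arm

A 6-joint arm with a two-finger parallel gripper is mounted at the origin on the work surface. World frame = base frame: x ahead of the robot, y to its left, z up, the work surface at z = 0. Lengths are in m, angles in rad, forces in N, time in s.
With the tool pointing down it reaches from about 0.3 to 0.95 m from the base axis. Payload 3.1 kg.
Tool frame: the origin (TCP) lies at the very end of the fingers, on their centre line; the grasp point (between the pads) lies 19 mm behind it; z points along the fingers, y is the direction in which the jaws open and shut (so a half turn about z gives the same grasp; the last joint's range is limited). The gripper opens to 85 mm and grips with 20 to 120 N. Pads are 22 mm wide; open, the fingers measure 114 mm over their backs; the gripper's body (76 mm by 85 mm) begins 54 mm behind the grasp point. The pads swing forward as they close: fully open they stand 13 mm farther back than shut.
Start: joints at [-1.214, 0.308, 1.634, -0, 1.2, -0.07], TCP at [0.259, -0.569, 0.231] pointing down, gripper open.
Joint ranges: [-3.06, 3.06], [-0.79, 1.96], [0.05, 2.63], [-1.19, 4.34], [0.05, 2.64], [-2.94, 2.94]. Speed limits (rad/s): [2.79, 2.79, 3.14, 3.14, 3.14, 3.14].

### API

Orientations are given as [roll, pitch, yaw] about the fixed x, y, z axes, in that order (R = Rz(yaw) Ry(pitch) Rx(roll)).
In Python, from bench import arm, get_image gives the robot as it stands. The module is installed in compiled form; this text tells all that it offers.
- The arm moves only by the tool send_rows, never from a script. Its argument "plan" is a list of rows, each a list of 7 numbers: the opening, from 0 (shut) to 1 (fully open), then the shift along the tool's x, y, z in m, then the turn, a rotation vector about the tool's x, y, z in rad. A call has 1 to 20 rows; each row shifts and turns the commanded pose from where the row before left it, along the tool's axes as they then stand; what a row does not reach is not made up. A row lasts 1/10 s, in which the tool goes at most 50 mm and 8.59 degrees, less where a joint would pass 70% of its speed; a pose out of reach is approached as far as the arm can. A call is refused whole if a number of a shift passes 0.05 or a number of a turn 0.15, either way. A call with a gripper value outside its range is refused whole. The fingers move at their own pace and stop on an object; "force" is the grip in N (left out, the last holds). Time passes only in rows, so rows that do not move let the fingers close. It gives the time, the measured TCP pose, the force and the opening at its end, in the units of the state.
- arm.get_obs(): the state, without advancing time (a new reading comes with each control period).
- get_image(name): name is "scene" or "top"; returns a dict with "img" (480x640x3 uint8, red, green, blue), "camera_matrix" (3x3 intrinsics, pixels), "k1" (the pictures are not rectified: a ray, as slopes to the right and down, at radius r is drawn at 1 + k1 r^2 times it, then the intrinsics apply), "cam_to_world" (4x4, takes a point from camera to world coordinates). Camera axes: x right, y down, z forward; pixel columns grow to the right and rows downward; lengths in m; the calibration is good to about 2 mm. A picture is of the moment at which its call begins. There is no depth.
- arm.sign_off(): hands the job in, once; it reports no verdict.
The state is a dict: "time_s": time; "qpos": joint angles; "qd": joint speeds; "joint_torque": joint torques, N m; "position": TCP position; "tcp_rot": TCP orientation; "wrist_force": force on the tool from outside, world axes, zero at the start; "torque": the same for the moment, N m; "gripper_width": finger opening in m.
Only numpy, scipy, OpenCV 4.12 (cv2) and the standard library are available. Lean on these libraries where they do the work, as an engineer would, in place of code of your own. Each camera call takes 0.05 s, during which the arm holds its last target. There are 200 camera calls.

### The job

Four lidded culture jars are stacked on the bench, the biggest at the bottom. Take the stack apart and load the shaker: stand each jar fully down in the clamp of its own size, and let go. Keep the jars upright all the time, and leave the tube rack and the reagent bottle where they are.

Things in the scene. Friction and masses are not known exactly. Their poses are not given: they have to be found in the camera images.
- jar_big: Largest of four lidded round culture jars, white body 62 mm in diameter, black ribbed screw lid 66 mm in diameter and 16 mm high (the lid may be gripped), 70 mm high in all. It stands on the bench at the bottom of the stack at the start. Origin: centre of its underside, z up through the lid. Mass about 200 g. It belongs in clamp_big.
- jar_medium: Second largest of four lidded round culture jars, white body 50 mm in diameter, black ribbed screw lid 54 mm in diameter and 16 mm high (the lid may be gripped), 64 mm high in all. It stands on the lid of the next larger jar (jar_big) at the start, centred to within 3 mm. Origin: centre of its underside, z up through the lid. Mass about 130 g. It belongs in clamp_medium.
- jar_small: Second smallest of four lidded round culture jars, white body 38 mm in diameter, black ribbed screw lid 42 mm in diameter and 16 mm high (the lid may be gripped), 60 mm high in all. It stands on the lid of the next larger jar (jar_medium) at the start, centred to within 3 mm. Origin: centre of its underside, z up through the lid. Mass about 80 g. It belongs in clamp_small.
- jar_mini: Smallest of four lidded round culture jars, white body 26 mm in diameter, black ribbed screw lid 30 mm in diameter and 16 mm high (the lid may be gripped), 56 mm high in all. It stands on the lid of the next larger jar (jar_small), at the top of the stack at the start, centred to within 3 mm. Origin: centre of its underside, z up through the lid. Mass about 40 g. It belongs in clamp_mini.
- clamp_big: Steel clamp for jar_big, fixed on the shaker (widest of four). Origin: centre of its underside on the platform. Base plate 3 mm thick, the jar's seat; rigid fingers at 45, 135, 225, 315 degrees from its x axis, inner diameter 66 mm, upright to 13 mm, then flared to 82 mm at the tips, 23 mm above the origin. Shaker: 250 x 250 mm, sides along the clamps' x and y.
- clamp_medium: Steel clamp for jar_medium, fixed on the shaker (second widest of four). Origin: centre of its underside on the platform. Base plate 3 mm thick, the jar's seat; rigid fingers at 45, 135, 225, 315 degrees from its x axis, inner diameter 54 mm, upright to 13 mm, then flared to 70 mm at the tips, 23 mm above the origin. Platform top 110 mm above the bench.
- clamp_small: Steel clamp for jar_small, fixed on the shaker (second narrowest of four). Origin: centre of its underside on the platform. Base plate 3 mm thick, the jar's seat; rigid fingers at 45, 135, 225, 315 degrees from its x axis, inner diameter 42 mm, upright to 13 mm, then flared to 58 mm at the tips, 23 mm above the origin. The clamps stand on the corners of a 130 mm square, in any order.
- clamp_mini: Steel clamp for jar_mini, fixed on the shaker (narrowest of four). Origin: centre of its underside on the platform. Base plate 3 mm thick, the jar's seat; rigid fingers at 45, 135, 225, 315 degrees from its x axis, inner diameter 30 mm, upright to 13 mm, then flared to 46 mm at the tips, 23 mm above the origin. The flare guides the jar in.
- tube_rack: Bystander: steel wire rack of capped glass test tubes, 168 x 84 mm, 120 mm high, on the bench to the robot's right. Origin: centre of its underside. Leave it alone.
- reagent_bottle: Bystander: amber reagent bottle with a blue cap, 68 mm in diameter, 135 mm high, on the bench to the robot's left. Origin: centre of its underside. Leave it alone.

How it is judged:
By the outcome, as a careful person would: the job done as asked, in the order asked, and still so for the second after the job is handed in, with the robot touching nothing.
It also fails if it takes over 115 s, if anything falls off the work surface, if the arm or the gripper's body presses on something with over 40 N, if the wrist force passes 120 N, or if a joint passes its speed limit or range.

## Working session

There is one attempt and no reset: what is moved stays moved. The work goes in short steps, Python scripts to look and compute and a tool call to move; the robot and the scene stay as the last step left them, time stands still between calls to the robot, and variables do not carry over. Pictures are saved under pics/ and viewed, about 12 in all and at most 16, crops included, and the job is handed in when it is done.

Besides the shell and the picture viewer there is one more tool, called by a JSON object that holds its "method" and its "body", one argument or row to a line. send_rows: Moves the arm, as the interface text tells. Its arguments: {"type":"object","properties":{"plan":{"type":"array","items":{"type":"array","items":{"type":"number"}}},"force":{"type":"number"}},"required":["plan"]}

```bash
mkdir -p pics; cat > h.py <<'E'
import numpy as np, cv2
from bench import arm, get_image
def snap(n,f=None):
    d=get_image(n)
    if f: cv2.imwrite('pics/'+f,d['img'][:,:,::-1])
    return d
def ray(d,u,v):
    K=np.array(d['camera_matrix']);T=np.array(d['cam_to_world'])
    x,y=cv2.undistortPoints(np.array([[[u,v]]],float),K,np.array([d['k1'],0,0,0.]))[0,0]
    return T[:3,3],T[:3,:3]@np.array([x,y,1])
def atz(d,u,v,z):
    o,r=ray(d,u,v); return o+r*(z-o[2])/r[2]
def proj(d,P):
    T=np.linalg.inv(np.array(d['cam_to_world']))
    p,_=cv2.projectPoints(np.array(P,float).reshape(-1,3),cv2.Rodrigues(T[:3,:3])[0],T[:3,3],np.array(d['camera_matrix'],float),np.array([d['k1'],0,0,0.]))
    return p[:,0]
E
python3 - <<'E'
from h import *
np.set_printoptions(precision=4,suppress=True)
for n in('scene','top'):
    d=snap(n,n+'0.png');print(np.array(d['camera_matrix']),d['k1'],np.array(d['cam_to_world']))
print(arm.get_obs())
E
```

```text
[[460.2492   0.     322.3732]
 [  0.     460.2492 237.0759]
 [  0.       0.       1.    ]] 0.029781051223345158 [[-0.4994  0.6809 -0.5356  1.1249]
 [ 0.8663  0.4014 -0.2974  0.3309]
 [ 0.0125 -0.6125 -0.7904  0.9494]
 [ 0.      0.      0.      1.    ]]
[[529.2836   0.     316.5277]
 [  0.     529.2836 239.4768]
 [  0.       0.       1.    ]] -0.015543345487723178 [[ 0.012  -0.9827  0.1849  0.2824]
 [-0.9998 -0.0085  0.0195 -0.0044]
 [-0.0175 -0.1851 -0.9826  1.5823]
 [ 0.      0.      0.      1.    ]]
{'time_s': 0.1, 'qpos': array([-1.2137,  0.3089,  1.635 , -0.    ,  1.1997, -0.0697]), 'qd': array([-0.0001, -0.0018, -0.0012, -0.0009, -0.0015,  0.0007]), 'joint_torque': array([ -0.0003, -41.6408, -27.7644,  -0.0001,   0.004 ,   0.    ]), 'position': array([ 0.2584, -0.5683,  0.2302]), 'tcp_rot': array([-3.1395, -0.0001,  0.4268]), 'wrist_force': array([0.3299, 0.1718, 0.5671]), 'torque': array([-0.0269,  0.0219, -0.0711]), 'gripper_width': 0.08515737552937849}
```

View pics/scene0.png

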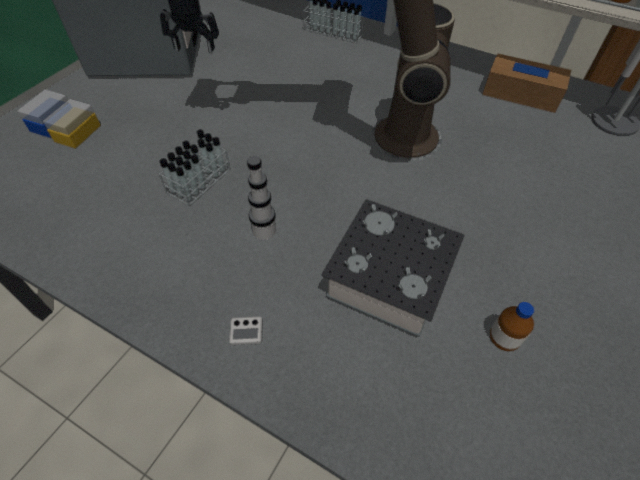

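View pics/top0.png

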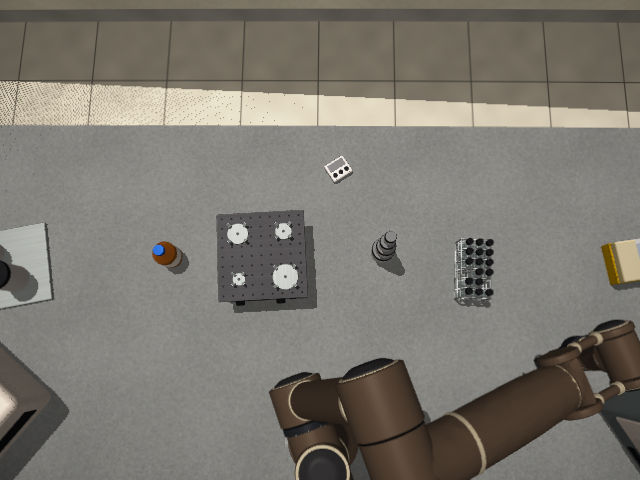

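Shaker at top image (217–305, 210–302), stack at (385,245), rack at (475,268), bottle at (165,253). Zooming in on the stack and clamps.

```bash
python3 - <<'E'
from h import *
t=snap('top');s=snap('scene')
def crop(d,x,y,w,h,k): return cv2.resize(d['img'][y:y+h,x:x+w,::-1],(w*k,h*k),interpolation=cv2.INTER_CUBIC)
a=crop(t,210,205,100,100,4);b=crop(s,320,195,150,140,4)[:, :]
c=np.zeros((560,1000,3),np.uint8)
cv2.imwrite('pics/z1.png',crop(t,210,200,110,110,5))
cv2.imwrite('pics/z2.png',np.hstack([crop(t,365,225,45,50,8), crop(s,235,145,50,100,4)]))if 1 else 0
cv2.imwrite('pics/z3.png',crop(s,320,195,150,140,4))
for u,v in((237,233),(284,231),(239,279),(285,276)):
    print(atz(t,u,v,.113))
for u,v in((414,287),(358,264),(432,242),(379,223)):
    print(atz(s,u,v,.113))
E
python3 - <<'E'
import cv2,numpy as np
a=cv2.imread('pics/z1.png');
E
cd pics; python3 - <<'E'
import cv2,numpy as np
a=cv2.imread('z1.png')[:400*2];b=cv2.imread('z2.png')
print(a.shape,b.shape)
E
```

```text
[0.57569941 0.25086426 0.113     ]
[0.58261313 0.11730532 0.113     ]
[0.44467732 0.24004171 0.113     ]
[0.45440569 0.11151515 0.113     ]
[0.57548078 0.25084905 0.113     ]
[0.58323096 0.12118702 0.113     ]
[0.44320464 0.23909037 0.113     ]
[0.45387755 0.11024949 0.113     ]
(550, 550, 3) (400, 560, 3)
```

View pics/z1.png

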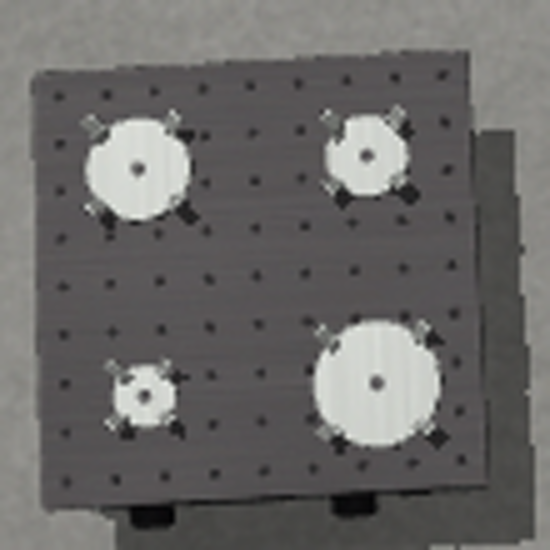

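View pics/z2.png

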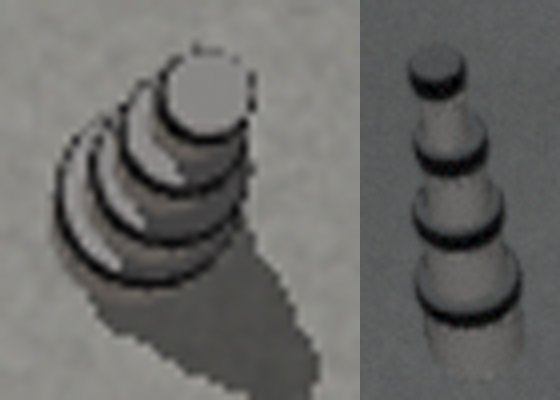

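View pics/z3.png

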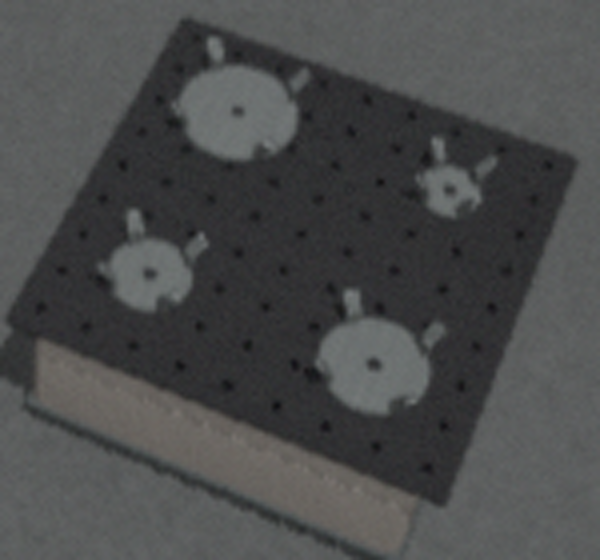

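```bash
cat > est.py <<'E'
from h import *
from scipy.optimize import least_squares
np.set_printoptions(precision=4,suppress=True)
t=snap('top');s=snap('scene')
T=lambda x,y:(210+(x+.5)/5-.5,200+(y+.5)/5-.5)
S=lambda x,y:(320+(x+.5)/4-.5,195+(y+.5)/4-.5)
# order big, medium, small, mini
tp=np.array([T(377,383),T(138,169),T(367,156),T(144,397)])
sp=np.array([S(238,111),S(375,365),S(151,274),S(450,190)])
sq=np.array([[-1,-1],[1,1],[1,-1],[-1,1]])*.065
def pts(p):
    c,si=np.cos(p[2]),np.sin(p[2]);R=np.array([[c,-si],[si,c]])
    return np.c_[sq@R.T+p[:2],np.full(4,.113)]
for cams in(((t,tp),),((s,sp),),((t,tp),(s,sp))):
    f=lambda p:np.concatenate([(proj(d,pts(p))-q).ravel() for d,q in cams])
    r=least_squares(f,[.51,.18,0]);print(r.x,np.abs(r.fun).max())
print(pts(r.x))
u,v=365+210/8,225+95/8;a=atz(t,u,v,.25)
b=atz(s,235+77/4,145+62/4,.25);print('mini top',a,b)
# overlay of lid tops at mean
c=(a+b)/2
th=np.linspace(0,2*np.pi,60)
out=[]
for d,(x,y,w,h),k in((t,(360,220,55,60),8),(s,(230,145,60,100),5)):
    im=cv2.resize(d['img'][y:y+h,x:x+w,::-1],(w*k,h*k),interpolation=cv2.INTER_CUBIC)
    for z,rr in((.25,.015),(.194,.021),(.178,.021),(.134,.027),(.118,.027),(.07,.033),(.054,.033),(0,.031)):
        P=np.c_[c[0]+rr*np.cos(th),c[1]+rr*np.sin(th),0*th+z]
        q=(proj(d,P)-[x,y]+.5)*k
        cv2.polylines(im,[q.astype(int)],True,(0,255,0) if z not in(.178,.118,.054) else (0,0,255),1)
    out.append(cv2.copyMakeBorder(im,0,520-im.shape[0],0,0,0))
cv2.imwrite('pics/ov.png',np.hstack(out))
E
python3 est.py
```

```text
[0.5141 0.1809 0.0673] 0.12111037615747478
[0.5127 0.1792 0.0683] 0.1702718636697682
[0.5134 0.1799 0.0677] 0.48899044165980854
[[0.453  0.1106 0.113 ]
 [0.5739 0.2491 0.113 ]
 [0.5827 0.1194 0.113 ]
 [0.4442 0.2403 0.113 ]]
mini top [ 0.5416 -0.1691  0.25  ] [ 0.5425 -0.1676  0.25  ]
```

View pics/ov.png

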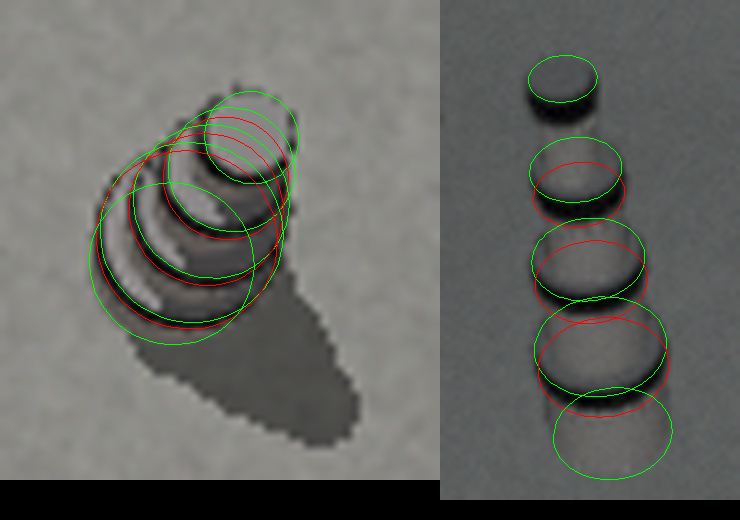

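The overlay agrees to about 1–2 mm: the mini lid top is at about (0.542, −0.168), and the clamp square fits both cameras. Moving above the stack with yaw 0.

{"method": "send_rows", "body": {
  "plan": [
    [1,0,0,-0.0275,0,0,0.1067],
    [1,0,0,-0.0275,0,0,0.1067],
    [1,0,0,-0.0275,0,0,0.1067],
    [1,0,0,-0.0275,0,0,0.1067],
    [1,0.0189,-0.0267,0,0,0,0],
    [1,0.0189,-0.0267,0,0,0,0],
    [1,0.0189,-0.0267,0,0,0,0],
    [1,0.0189,-0.0267,0,0,0,0],
    [1,0.0189,-0.0267,0,0,0,0],
    [1,0.0189,-0.0267,0,0,0,0],
    [1,0.0189,-0.0267,0,0,0,0],
    [1,0.0189,-0.0267,0,0,0,0],
    [1,0.0189,-0.0267,0,0,0,0],
    [1,0.0189,-0.0267,0,0,0,0],
    [1,0.0189,-0.0267,0,0,0,0],
    [1,0.0189,-0.0267,0,0,0,0],
    [1,0.0189,-0.0267,0,0,0,0],
    [1,0.0189,-0.0267,0,0,0,0],
    [1,0.0189,-0.0267,0,0,0,0]
  ],
  "force": 30
}}

```text
time_s: 2.2
position: [0.5428, -0.1673, 0.3413]
tcp_rot: [3.141, -0.0, 0.0]
wrist_force: [-0.1, 0.0, 0.1]
gripper_width: 0.0853
```

{"method": "send_rows", "body": {
  "plan": [
    [1,0,0,0.02,0,0,0],
    [1,0,0,0.02,0,0,0],
    [1,0,0,0.02,0,0,0],
    [1,0,0,0.02,0,0,0],
    [1,0,0,0.02,0,0,0],
    [1,0,0,0.018,0,0,0],
    [1,0,0,0,0,0,0],
    [0.6,0,0,0,0,0,0],
    [0.45,0,0,0,0,0,0],
    [0.3,0,0,0,0,0,0],
    [0,0,0,0,0,0,0],
    [0,0,0,0,0,0,0],
    [0,0,0,0,0,0,0],
    [0,0,0,0,0,0,0]
  ],
  "force": 30
}}

```text
time_s: 3.6
position: [0.543, -0.1687, 0.2246]
tcp_rot: [3.141, -0.002, -0.0]
wrist_force: [-0.6, 0.3, 6.1]
gripper_width: 0.0287
```

{"method": "send_rows", "body": {
  "plan": [
    [0,0,0,-0.005,0,0,0],
    [0,0,0,-0.005,0,0,0],
    [0,0,0,-0.01,0,0,0],
    [0,0,0,-0.02,0,0,0],
    [0,0,0,-0.02,0,0,0],
    [0,0,0,-0.02,0,0,0],
    [0,0,0,0,0,0,0]
  ]
}}

```text
time_s: 4.3
position: [0.5442, -0.1692, 0.3072]
tcp_rot: [3.139, -0.007, 0.0]
wrist_force: [-0.1, -0.4, -0.4]
gripper_width: 0.0291
```

```bash
python3 - <<'E'
from h import *
t=snap('top');s=snap('scene')
f=lambda d,x,y,w,h,k:cv2.resize(d['img'][y:y+h,x:x+w,::-1],(w*k,h*k),interpolation=cv2.INTER_CUBIC)
cv2.imwrite('pics/g1.png',np.hstack([f(t,340,190,100,140,4)[:520],f(s,210,115,90,130,4)]))
o=arm.get_obs();print(o['position'],o['wrist_force'],o['gripper_width'])
E
```

```text
[ 0.54227006 -0.16845791  0.30348625] [-1.00256565 -0.6964155  -0.57254105] 0.028699343196445504
```

View pics/g1.png

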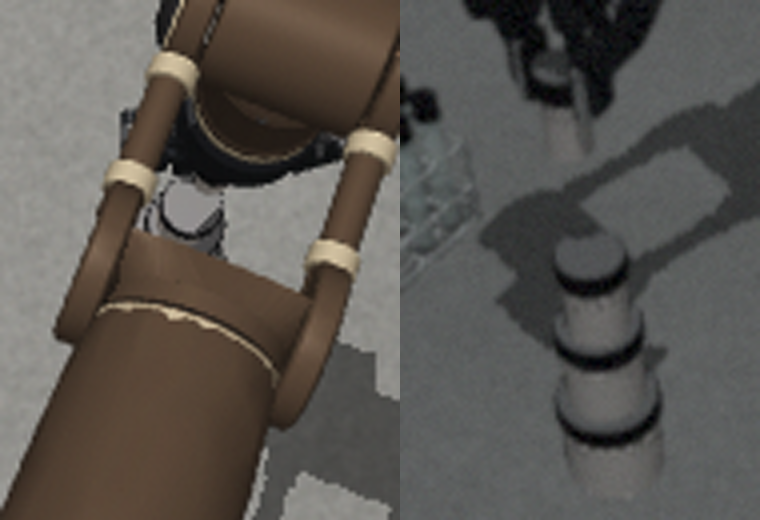

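The mini jar is held upright, at crop (555,100), and the rest of the stack stands undisturbed. Carrying it to clamp_mini.

{"method": "send_rows", "body": {
  "plan": [
    [0,-0.003,-0.0128,0,0,0,0],
    [0,-0.0061,-0.0256,0,0,0,0],
    [0,-0.0061,-0.0256,0,0,0,0],
    [0,-0.0061,-0.0256,0,0,0,0],
    [0,-0.0061,-0.0256,0,0,0,0],
    [0,-0.0061,-0.0256,0,0,0,0],
    [0,-0.0061,-0.0256,0,0,0,0],
    [0,-0.0061,-0.0256,0,0,0,0],
    [0,-0.0061,-0.0256,0,0,0,0],
    [0,-0.0061,-0.0256,0,0,0,0],
    [0,-0.0061,-0.0256,0,0,0,0],
    [0,-0.0061,-0.0256,0,0,0,0],
    [0,-0.0061,-0.0256,0,0,0,0],
    [0,-0.0061,-0.0256,0,0,0,0],
    [0,-0.0061,-0.0256,0,0,0,0],
    [0,-0.0061,-0.0256,0,0,0,0],
    [0,-0.003,-0.0128,0,0,0,0],
    [0,0,0,0,0,0,0],
    [0,0,0,0,0,0,0]
  ]
}}

```text
time_s: 6.3
position: [0.4442, 0.2407, 0.3026]
tcp_rot: [3.14, 0.001, 0.001]
wrist_force: [0.2, -0.6, -0.2]
gripper_width: 0.0285
```

{"method": "send_rows", "body": {
  "plan": [
    [0,0,0,0.02,0,0,0],
    [0,0,0,0.02,0,0,0],
    [0,0,0,0.02,0,0,0],
    [0,0,0,0.02,0,0,0],
    [0,0,0,0.02,0,0,0],
    [0,0,0,0.015,0,0,0],
    [0,0,0,0,0,0,0],
    [0,0,0,0,0,0,0]
  ]
}}

```text
time_s: 7.1
position: [0.445, 0.2402, 0.1883]
tcp_rot: [3.141, 0.0, -0.001]
wrist_force: [-0.4, 0.7, -0.9]
gripper_width: 0.0287
```

```bash
cat > look.py <<'E'
# usage: look.py file cx cy jarbottom r h : overlay expected jar (green) and clamp tip circle
from h import *
import sys
fn=sys.argv[1];x,y,zb,D,h,di,cx,cy=map(float,sys.argv[2:10])
s=snap('scene');th=np.linspace(0,2*np.pi,60)
c=proj(s,[[x,y,zb+h/2]])[0];X,Y=(c-[45,50]).astype(int)
X=max(0,X);Y=max(0,Y)
k=6;im=cv2.resize(s['img'][Y:Y+100,X:X+90,::-1],(90*k,100*k),interpolation=cv2.INTER_CUBIC)
raw=im.copy()
for px,py,z,d,col in((x,y,zb+h,D,(0,255,0)),(x,y,zb+h-.016,D,(0,255,0)),(x,y,zb,D-.004,(0,255,0)),(cx,cy,.113,di,(0,0,255)),(cx,cy,.133,di+.016,(0,0,255))):
    q=(proj(s,np.c_[px+d/2*np.cos(th),py+d/2*np.sin(th),0*th+z])-[X,Y]+.5)*k
    cv2.polylines(im,[q.astype(int)],True,col,1)
cv2.imwrite('pics/'+fn,cv2.resize(np.hstack([raw,im]),(800,444)))
o=arm.get_obs();print(o['time_s'],o['position'],o['tcp_rot'],o['wrist_force'],o['gripper_width'])
E
python3 look.py m1.png .4435 .2403 .158 .03 .056 .030 .4442 .2403
```

```text
7.15 [0.44552284 0.24069511 0.18907065] [-3.14128756e+00 -1.21517009e-03 -1.09426875e-03] [0.05551272 0.14717375 0.2224126 ] 0.028709108333058116
```

View pics/m1.png

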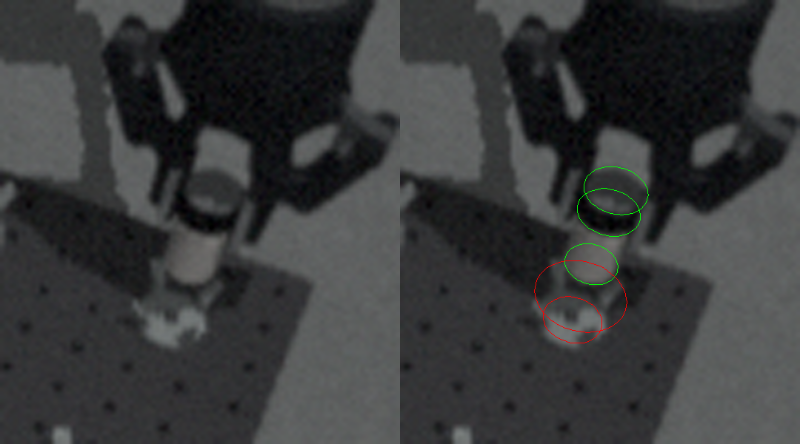

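Jar aligned over clamp_mini to about 1 mm. Lowering it in.

{"method": "send_rows", "body": {
  "plan": [
    [0,0,0,0.01,0,0,0],
    [0,0,0,0.01,0,0,0],
    [0,0,0,0.01,0,0,0],
    [0,0,0,0.005,0,0,0],
    [0,0,0,0.005,0,0,0],
    [0,0,0,0.002,0,0,0],
    [0,0,0,0,0,0,0]
  ]
}}

```text
time_s: 7.85
position: [0.4445, 0.2411, 0.1459]
tcp_rot: [3.141, 0.001, 0.0]
wrist_force: [0.5, 0.9, -0.7]
gripper_width: 0.0287
```

{"method": "send_rows", "body": {
  "plan": [
    [0,0,0,0.0015,0,0,0],
    [0,0,0,0.0015,0,0,0],
    [0,0,0,0,0,0,0]
  ]
}}

```text
time_s: 8.15
position: [0.4451, 0.2413, 0.1436]
tcp_rot: [-3.141, -0.001, -0.0]
wrist_force: [0.6, -0.2, 0.1]
gripper_width: 0.0289
```

{"method": "send_rows", "body": {
  "plan": [
    [0,0,0,0.001,0,0,0],
    [0,0,0,0.001,0,0,0],
    [0,0,0,0.001,0,0,0],
    [0,0,0,0,0,0,0],
    [0,0,0,0,0,0,0]
  ]
}}

```text
time_s: 8.65
position: [0.4459, 0.2415, 0.1436]
tcp_rot: [-3.141, -0.002, 0.0]
wrist_force: [-3.5, -3.0, 14.9]
gripper_width: 0.029
```

Contact came at the expected height, so mini is seated. Releasing and lifting.

{"method": "send_rows", "body": {
  "plan": [
    [0.6,0,0,-0.001,0,0,0],
    [0.7,0,0,0,0,0,0],
    [0.8,0,0,0,0,0,0],
    [0.8,0,0,0,0,0,0],
    [0.8,0,0,-0.01,0,0,0],
    [0.8,0,0,-0.02,0,0,0],
    [1,0,0,-0.03,0,0,0],
    [1,0,0,-0.03,0,0,0],
    [1,0,0,-0.03,0,0,0],
    [1,0,0,-0.03,0,0,0],
    [1,0,0,0,0,0,0]
  ]
}}

```text
time_s: 9.75
position: [0.4477, 0.2425, 0.2972]
tcp_rot: [-3.137, -0.01, 0.0]
wrist_force: [-0.4, 0.7, 0.3]
gripper_width: 0.0857
```

```bash
cat > stk.py <<'E'
# fit visible lids: overlay for jars from z-top; view top+scene, also shaker
from h import *
t=snap('top');s=snap('scene');th=np.linspace(0,2*np.pi,60)
out=[]
for d,(x,y,w,h),k in((t,(360,220,50,60),8),(s,(230,155,60,90),5),):
    im=cv2.resize(d['img'][y:y+h,x:x+w,::-1],(w*k,h*k),interpolation=cv2.INTER_CUBIC)
    for z,rr,col in((.194,.021,(0,255,0)),(.134,.027,(0,0,255)),(.07,.033,(255,0,0))):
        q=(proj(d,np.c_[.542+rr*np.cos(th),-.168+rr*np.sin(th),0*th+z])-[x,y]+.5)*k
        cv2.polylines(im,[q.astype(int)],True,col,1)
    out.append(cv2.copyMakeBorder(im,0,480-im.shape[0],0,0,0))
cv2.imwrite('pics/st.png',np.hstack(out))
o=arm.get_obs();print(o['time_s'],o['position'],o['wrist_force'])
E
python3 stk.py
```

```text
9.85 [0.44514775 0.24134975 0.29251777] [-0.29023458 -0.94926452  0.36899555]
```

View pics/st.png

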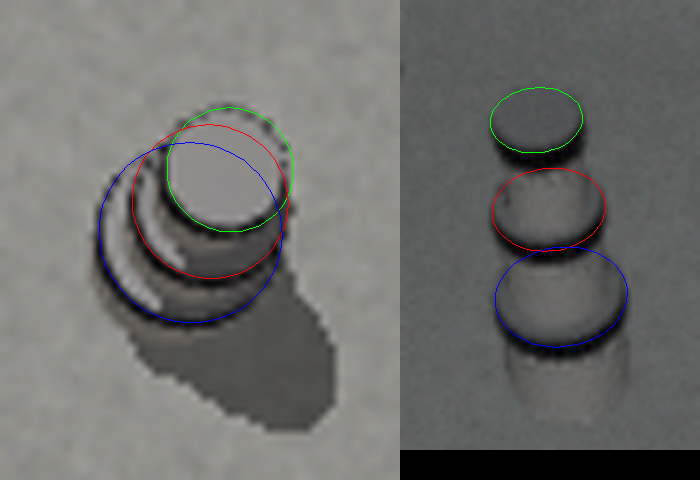

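{"method": "send_rows", "body": {
  "plan": [
    [1,0.003,0.0128,0,0,0,0],
    [1,0.0061,0.0256,0,0,0,0],
    [1,0.0061,0.0256,0,0,0,0],
    [1,0.0061,0.0256,0,0,0,0],
    [1,0.0061,0.0256,0,0,0,0],
    [1,0.0061,0.0256,0,0,0,0],
    [1,0.0061,0.0256,0,0,0,0],
    [1,0.0061,0.0256,0,0,0,0],
    [1,0.0061,0.0256,0,0,0,0],
    [1,0.0061,0.0256,0,0,0,0],
    [1,0.0061,0.0256,0,0,0,0],
    [1,0.0061,0.0256,0,0,0,0],
    [1,0.0061,0.0256,0,0,0,0],
    [1,0.0061,0.0256,0,0,0,0],
    [1,0.0061,0.0256,0,0,0,0],
    [1,0.0061,0.0256,0,0,0,0],
    [1,0.003,0.0128,0,0,0,0],
    [1,0,0,0,0,0,0]
  ]
}}

```text
time_s: 11.65
position: [0.5413, -0.17, 0.2897]
tcp_rot: [-3.141, 0.003, -0.003]
wrist_force: [-0.6, 1.4, 0.1]
gripper_width: 0.0855
```

{"method": "send_rows", "body": {
  "plan": [
    [1,0,0,0.02,0,0,0],
    [1,0,0,0.02,0,0,0],
    [1,0,0,0.02,0,0,0],
    [1,0,0,0.02,0,0,0],
    [1,0,0,0.02,0,0,0],
    [1,0,0,0.018,0,0,0],
    [1,0,0,0.01,0,0,0],
    [1,0,0,0,0,0,0],
    [0.7,0,0,0,0,0,0],
    [0.58,0,0,0,0,0,0],
    [0.46,0,0,0,0,0,0],
    [0,0,0,0,0,0,0],
    [0,0,0,0,0,0,0],
    [0,0,0,0,0,0,0],
    [0,0,0,0,0,0,0]
  ],
  "force": 30
}}

```text
time_s: 13.15
position: [0.5431, -0.1687, 0.1646]
tcp_rot: [3.141, -0.002, -0.0]
wrist_force: [-0.3, 0.9, 5.2]
gripper_width: 0.041
```

{"method": "send_rows", "body": {
  "plan": [
    [0,0,0,-0.005,0,0,0],
    [0,0,0,-0.005,0,0,0],
    [0,0,0,-0.01,0,0,0],
    [0,0,0,-0.02,0,0,0],
    [0,0,0,-0.02,0,0,0],
    [0,0,0,-0.02,0,0,0],
    [0,0,0,-0.01,0,0,0],
    [0,0,0,0,0,0,0]
  ]
}}

```text
time_s: 13.95
position: [0.5434, -0.1689, 0.2555]
tcp_rot: [3.14, -0.004, 0.0]
wrist_force: [-0.4, -0.0, -0.3]
gripper_width: 0.0411
```

{"method": "send_rows", "body": {
  "plan": [
    [0,0.0016,-0.012,0,0,0,0],
    [0,0.0033,-0.024,0,0,0,0],
    [0,0.0033,-0.024,0,0,0,0],
    [0,0.0033,-0.024,0,0,0,0],
    [0,0.0033,-0.024,0,0,0,0],
    [0,0.0033,-0.024,0,0,0,0],
    [0,0.0033,-0.024,0,0,0,0],
    [0,0.0033,-0.024,0,0,0,0],
    [0,0.0033,-0.024,0,0,0,0],
    [0,0.0033,-0.024,0,0,0,0],
    [0,0.0033,-0.024,0,0,0,0],
    [0,0.0033,-0.024,0,0,0,0],
    [0,0.0016,-0.012,0,0,0,0],
    [0,0,0,0,0,0,0],
    [0,0,0,0.02,0,0,0],
    [0,0,0,0.02,0,0,0],
    [0,0,0,0.02,0,0,0],
    [0,0,0,0,0,0,0],
    [0,0,0,0,0,0,0]
  ]
}}

```text
time_s: 15.85
position: [0.5812, 0.1187, 0.1928]
tcp_rot: [3.141, 0.002, -0.001]
wrist_force: [0.2, -0.3, 0.6]
gripper_width: 0.0411
```

```bash
python3 look.py s1.png .5827 .1194 .162 .042 .060 .042 .5827 .1194
```

```text
15.9 [0.58212092 0.11892102 0.19390028] [ 3.14141467e+00 -6.97718115e-04 -7.74112046e-04] [ 1.00740881 -0.49945374 -0.55749289] 0.041160783822762136
```

View pics/s1.png

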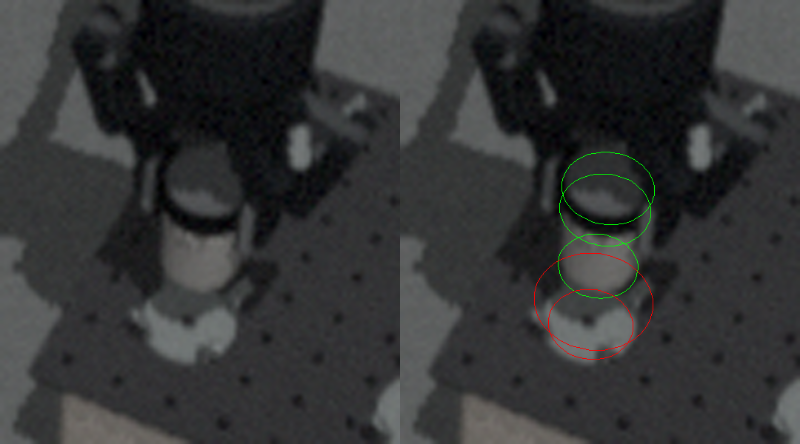

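Aligned to about 1 mm. Lowering.

{"method": "send_rows", "body": {
  "plan": [
    [0,0,0,0.01,0,0,0],
    [0,0,0,0.01,0,0,0],
    [0,0,0,0.01,0,0,0],
    [0,0,0,0.008,0,0,0],
    [0,0,0,0.005,0,0,0],
    [0,0,0,0.003,0,0,0],
    [0,0,0,0.002,0,0,0],
    [0,0,0,0.001,0,0,0],
    [0,0,0,0,0,0,0]
  ]
}}

```text
time_s: 16.8
position: [0.5823, 0.1191, 0.1442]
tcp_rot: [3.141, -0.001, 0.0]
wrist_force: [3.0, -2.2, -0.0]
gripper_width: 0.0413
```

{"method": "send_rows", "body": {
  "plan": [
    [0,0,0,0.001,0,0,0],
    [0,0,0,0.001,0,0,0],
    [0,0,0,0,0,0,0]
  ]
}}

```text
time_s: 17.1
position: [0.5827, 0.1193, 0.1435]
tcp_rot: [3.141, -0.002, 0.0]
wrist_force: [1.6, -2.7, 4.7]
gripper_width: 0.0412
```

{"method": "send_rows", "body": {
  "plan": [
    [0.7,0,0,0,0,0,0],
    [0.8,0,0,0,0,0,0],
    [0.9,0,0,0,0,0,0],
    [0.9,0,0,0,0,0,0],
    [0.9,0,0,-0.01,0,0,0],
    [0.9,0,0,-0.02,0,0,0],
    [1,0,0,-0.03,0,0,0],
    [1,0,0,-0.03,0,0,0],
    [1,0,0,-0.015,0,0,0],
    [1,0,0,0,0,0,0]
  ]
}}

```text
time_s: 18.1
position: [0.5837, 0.1199, 0.2509]
tcp_rot: [-3.141, -0.007, -0.0]
wrist_force: [0.5, 0.1, 0.6]
gripper_width: 0.0855
```

{"method": "send_rows", "body": {
  "plan": [
    [1,-0.0016,0.012,0,0,0,0],
    [1,-0.0034,0.024,0,0,0,0],
    [1,-0.0034,0.024,0,0,0,0],
    [1,-0.0034,0.024,0,0,0,0],
    [1,-0.0034,0.024,0,0,0,0],
    [1,-0.0034,0.024,0,0,0,0],
    [1,-0.0034,0.024,0,0,0,0],
    [1,-0.0034,0.024,0,0,0,0],
    [1,-0.0034,0.024,0,0,0,0],
    [1,-0.0034,0.024,0,0,0,0],
    [1,-0.0034,0.024,0,0,0,0],
    [1,-0.0034,0.024,0,0,0,0],
    [1,-0.0016,0.012,0,0,0,0],
    [1,0,0,0,0,0,0]
  ]
}}

```text
time_s: 19.5
position: [0.5396, -0.1698, 0.2455]
tcp_rot: [-3.141, 0.003, -0.003]
wrist_force: [-0.4, 0.0, 0.5]
gripper_width: 0.0855
```

{"method": "send_rows", "body": {
  "plan": [
    [1,0,0,0.02,0,0,0],
    [1,0,0,0.02,0,0,0],
    [1,0,0,0.02,0,0,0],
    [1,0,0,0.02,0,0,0],
    [1,0,0,0.02,0,0,0],
    [1,0,0,0.02,0,0,0],
    [1,0,0,0.015,0,0,0],
    [1,0,0,0.01,0,0,0],
    [1,0,0,0,0,0,0],
    [0.8,0,0,0,0,0,0],
    [0.7,0,0,0,0,0,0],
    [0.6,0,0,0,0,0,0],
    [0,0,0,0,0,0,0],
    [0,0,0,0,0,0,0],
    [0,0,0,0,0,0,0],
    [0,0,0,0,0,0,0]
  ],
  "force": 35
}}

```text
time_s: 21.1
position: [0.5424, -0.1691, 0.1037]
tcp_rot: [3.14, -0.003, -0.0]
wrist_force: [-0.1, -1.6, 5.6]
gripper_width: 0.0531
```

{"method": "send_rows", "body": {
  "plan": [
    [0,0,0,-0.005,0,0,0],
    [0,0,0,-0.005,0,0,0],
    [0,0,0,-0.01,0,0,0],
    [0,0,0,-0.02,0,0,0],
    [0,0,0,-0.025,0,0,0],
    [0,0,0,-0.025,0,0,0],
    [0,0,0,-0.025,0,0,0],
    [0,0,0,-0.025,0,0,0],
    [0,0,0,-0.02,0,0,0],
    [0,0,0,-0.01,0,0,0],
    [0,0,0,0,0,0,0]
  ]
}}

```text
time_s: 22.2
position: [0.542, -0.1687, 0.2742]
tcp_rot: [3.14, -0.003, 0.0]
wrist_force: [0.2, -1.1, -1.5]
gripper_width: 0.0528
```

{"method": "send_rows", "body": {
  "plan": [
    [0,0.001,-0.0123,0,0,0,0],
    [0,0.0019,-0.0246,0,0,0,0],
    [0,0.0019,-0.0246,0,0,0,0],
    [0,0.0019,-0.0246,0,0,0,0],
    [0,0.0019,-0.0246,0,0,0,0],
    [0,0.0019,-0.0246,0,0,0,0],
    [0,0.0019,-0.0246,0,0,0,0],
    [0,0.0019,-0.0246,0,0,0,0],
    [0,0.0019,-0.0246,0,0,0,0],
    [0,0.0019,-0.0246,0,0,0,0],
    [0,0.0019,-0.0246,0,0,0,0],
    [0,0.0019,-0.0246,0,0,0,0],
    [0,0.0019,-0.0246,0,0,0,0],
    [0,0.0019,-0.0246,0,0,0,0],
    [0,0.0019,-0.0246,0,0,0,0],
    [0,0.0019,-0.0246,0,0,0,0],
    [0,0.0019,-0.0246,0,0,0,0],
    [0,0.001,-0.0123,0,0,0,0],
    [0,0,0,0,0,0,0],
    [0,0,0,0,0,0,0]
  ]
}}

```text
time_s: 24.2
position: [0.5727, 0.2493, 0.2712]
tcp_rot: [3.14, 0.002, 0.001]
wrist_force: [0.3, -0.8, -0.8]
gripper_width: 0.053
```

{"method": "send_rows", "body": {
  "plan": [
    [0,0,0,0.02,0,0,0],
    [0,0,0,0.02,0,0,0],
    [0,0,0,0.02,0,0,0],
    [0,0,0,0.01,0,0,0],
    [0,0,0,0,0,0,0],
    [0,0,0,0,0,0,0]
  ]
}}

```text
time_s: 24.8
position: [0.5739, 0.2492, 0.2028]
tcp_rot: [-3.142, -0.001, -0.001]
wrist_force: [1.2, -0.7, -1.5]
gripper_width: 0.0531
```

```bash
python3 look.py md1.png .5739 .2491 .168 .054 .064 .054 .5739 .2491
```

```text
24.85 [0.574406   0.24956115 0.2035038 ] [-3.14102704e+00 -1.91453324e-03 -5.88078652e-04] [ 0.75980994  0.26429094 -0.95479439] 0.05296889065339442
```

View pics/md1.png

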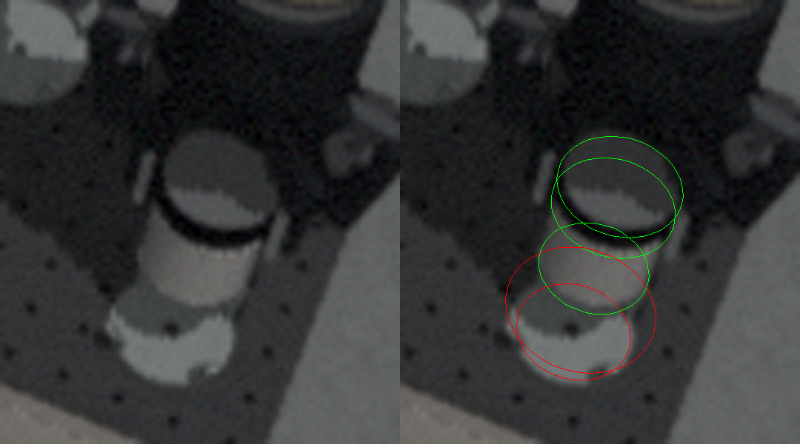

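Aligned to about 2 mm, inside the 8 mm flare. Nudging +1 mm in x and lowering.

{"method": "send_rows", "body": {
  "plan": [
    [0,0.001,0,0.01,0,0,0],
    [0,0,0,0.01,0,0,0],
    [0,0,0,0.01,0,0,0],
    [0,0,0,0.008,0,0,0],
    [0,0,0,0.006,0,0,0],
    [0,0,0,0.005,0,0,0],
    [0,0,0,0.003,0,0,0],
    [0,0,0,0.002,0,0,0],
    [0,0,0,0.001,0,0,0],
    [0,0,0,0,0,0,0]
  ]
}}

```text
time_s: 25.85
position: [0.5745, 0.2497, 0.1472]
tcp_rot: [3.141, 0.0, 0.0]
wrist_force: [-0.0, -0.4, -1.6]
gripper_width: 0.0527
```

{"method": "send_rows", "body": {
  "plan": [
    [0,0,0,0.001,0,0,0],
    [0,0,0,0.001,0,0,0],
    [0,0,0,0,0,0,0]
  ]
}}

```text
time_s: 26.15
position: [0.575, 0.2497, 0.1467]
tcp_rot: [-3.142, -0.001, 0.0]
wrist_force: [-0.9, -1.9, 4.3]
gripper_width: 0.053
```

{"method": "send_rows", "body": {
  "plan": [
    [0.9,0,0,0,0,0,0],
    [1,0,0,0,0,0,0],
    [1,0,0,0,0,0,0],
    [1,0,0,0,0,0,0],
    [1,0,0,-0.01,0,0,0],
    [1,0,0,-0.02,0,0,0],
    [1,0,0,-0.03,0,0,0],
    [1,0,0,-0.03,0,0,0],
    [1,0,0,-0.03,0,0,0],
    [1,0,0,0,0,0,0]
  ]
}}

```text
time_s: 27.15
position: [0.5779, 0.251, 0.2722]
tcp_rot: [-3.138, -0.011, 0.0]
wrist_force: [1.3, 0.3, 1.2]
gripper_width: 0.0856
```

{"method": "send_rows", "body": {
  "plan": [
    [1,-0.001,0.0123,0,0,0,0],
    [1,-0.0019,0.0246,0,0,0,0],
    [1,-0.0019,0.0246,0,0,0,0],
    [1,-0.0019,0.0246,0,0,0,0],
    [1,-0.0019,0.0246,0,0,0,0],
    [1,-0.0019,0.0246,0,0,0,0],
    [1,-0.0019,0.0246,0,0,0,0],
    [1,-0.0019,0.0246,0,0,0,0],
    [1,-0.0019,0.0246,0,0,0,0],
    [1,-0.0019,0.0246,0,0,0,0],
    [1,-0.0019,0.0246,0,0,0,0],
    [1,-0.0019,0.0246,0,0,0,0],
    [1,-0.0019,0.0246,0,0,0,0],
    [1,-0.0019,0.0246,0,0,0,0],
    [1,-0.0019,0.0246,0,0,0,0],
    [1,-0.0019,0.0246,0,0,0,0],
    [1,-0.0019,0.0246,0,0,0,0],
    [1,-0.001,0.0123,0,0,0,0],
    [1,0,0,0,0,0,0],
    [1,0,0,0,0,0,0]
  ]
}}

```text
time_s: 29.15
position: [0.5414, -0.168, 0.2644]
tcp_rot: [-3.14, 0.002, -0.001]
wrist_force: [-0.2, -0.6, 0.1]
gripper_width: 0.0855
```

```bash
python3 look.py b0.png .542 -.168 0 .066 .070 .066 .542 -.168; python3 - <<'E'
from h import *
snap('scene','sc2.png')
E
```

```text
29.2 [ 0.5416852  -0.16757888  0.26465052] [-3.14042768e+00  1.09317063e-03  2.38336189e-04] [-0.65964883 -0.2162515   0.1533311 ] 0.08529816309402882
```

View pics/b0.png

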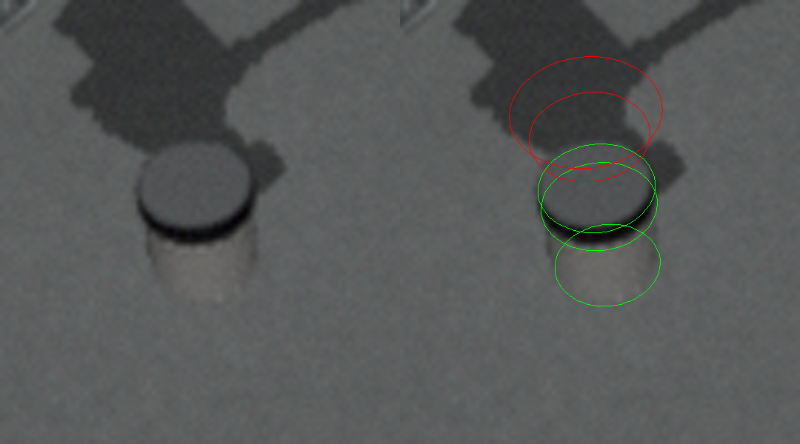

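Big jar is within 1–2 mm of the prediction. Descending to grip it.

{"method": "send_rows", "body": {
  "plan": [
    [1,0,0.001,0.02,0,0,0],
    [1,0,0,0.02,0,0,0],
    [1,0,0,0.02,0,0,0],
    [1,0,0,0.02,0,0,0],
    [1,0,0,0.02,0,0,0],
    [1,0,0,0.02,0,0,0],
    [1,0,0,0.02,0,0,0],
    [1,0,0,0.02,0,0,0],
    [1,0,0,0.02,0,0,0],
    [1,0,0,0.02,0,0,0],
    [1,0,0,0.015,0,0,0],
    [1,0,0,0.01,0,0,0],
    [1,0,0,0.003,0,0,0],
    [1,0,0,0,0,0,0],
    [0.85,0,0,0,0,0,0],
    [0.8,0,0,0,0,0,0],
    [0,0,0,0,0,0,0],
    [0,0,0,0,0,0,0],
    [0,0,0,0,0,0,0],
    [0,0,0,0,0,0,0]
  ],
  "force": 45
}}

```text
time_s: 31.25
position: [0.5433, -0.17, 0.0386]
tcp_rot: [3.141, -0.002, -0.0]
wrist_force: [-0.8, 0.8, 6.1]
gripper_width: 0.0648
```

{"method": "send_rows", "body": {
  "plan": [
    [0,0,0,-0.005,0,0,0],
    [0,0,0,-0.005,0,0,0],
    [0,0,0,-0.01,0,0,0],
    [0,0,0,-0.02,0,0,0],
    [0,0,0,-0.025,0,0,0],
    [0,0,0,-0.025,0,0,0],
    [0,0,0,-0.025,0,0,0],
    [0,0,0,-0.025,0,0,0],
    [0,0,0,-0.025,0,0,0],
    [0,0,0,-0.02,0,0,0],
    [0,0,0,-0.01,0,0,0],
    [0,0,0,0,0,0,0]
  ]
}}

```text
time_s: 32.45
position: [0.543, -0.1698, 0.2342]
tcp_rot: [3.14, -0.003, -0.0]
wrist_force: [0.1, -0.2, -2.1]
gripper_width: 0.0645
```

{"method": "send_rows", "body": {
  "plan": [
    [0,-0.0037,-0.0117,0,0,0,0],
    [0,-0.0075,-0.0233,0,0,0,0],
    [0,-0.0075,-0.0233,0,0,0,0],
    [0,-0.0075,-0.0233,0,0,0,0],
    [0,-0.0075,-0.0233,0,0,0,0],
    [0,-0.0075,-0.0233,0,0,0,0],
    [0,-0.0075,-0.0233,0,0,0,0],
    [0,-0.0075,-0.0233,0,0,0,0],
    [0,-0.0075,-0.0233,0,0,0,0],
    [0,-0.0075,-0.0233,0,0,0,0],
    [0,-0.0075,-0.0233,0,0,0,0],
    [0,-0.0075,-0.0233,0,0,0,0],
    [0,-0.0037,-0.0117,0,0,0,0],
    [0,0,0,0,0,0,0],
    [0,0,0,0.02,0,0,0],
    [0,0,0,0.01,0,0,0],
    [0,0,0,0,0,0,0],
    [0,0,0,0,0,0,0]
  ]
}}

```text
time_s: 34.25
position: [0.4521, 0.1096, 0.2019]
tcp_rot: [3.141, 0.001, -0.001]
wrist_force: [0.3, 0.2, -1.6]
gripper_width: 0.0648
```

```bash
python3 look.py b1.png .453 .1106 .165 .066 .070 .066 .453 .1106
```

```text
34.3 [0.45263385 0.10980281 0.20253655] [ 3.1414922e+00 -3.1416829e-04 -7.4047473e-04] [ 0.5940929   0.32007454 -1.76957303] 0.06536247311704461
```

View pics/b1.png

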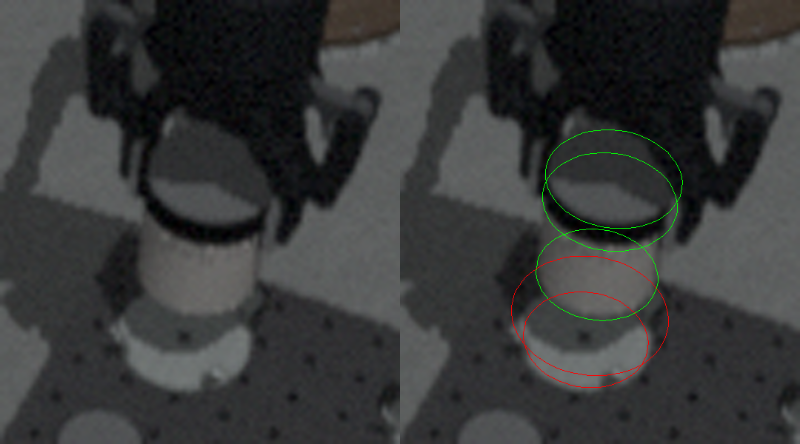

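Aligned within about 2 mm. Nudging and lowering.

{"method": "send_rows", "body": {
  "plan": [
    [0,0.001,-0.0005,0.01,0,0,0],
    [0,0,0,0.01,0,0,0],
    [0,0,0,0.01,0,0,0],
    [0,0,0,0.008,0,0,0],
    [0,0,0,0.005,0,0,0],
    [0,0,0,0.003,0,0,0],
    [0,0,0,0.002,0,0,0],
    [0,0,0,0.001,0,0,0],
    [0,0,0,0,0,0,0]
  ]
}}

```text
time_s: 35.2
position: [0.4532, 0.1108, 0.1533]
tcp_rot: [-3.142, 0.0, 0.0]
wrist_force: [-0.1, 0.3, -2.0]
gripper_width: 0.0649
```

{"method": "send_rows", "body": {
  "plan": [
    [0,0,0,0.001,0,0,0],
    [0,0,0,0.001,0,0,0],
    [0,0,0,0.001,0,0,0],
    [0,0,0,0,0,0,0]
  ]
}}

```text
time_s: 35.6
position: [0.4534, 0.1109, 0.1516]
tcp_rot: [-3.142, 0.0, 0.0]
wrist_force: [-3.4, -0.3, 5.5]
gripper_width: 0.0647
```

{"method": "send_rows", "body": {
  "plan": [
    [1,0,0,0,0,0,0],
    [1,0,0,0,0,0,0],
    [1,0,0,0,0,0,0],
    [1,0,0,0,0,0,0],
    [1,0,0,-0.01,0,0,0],
    [1,0,0,-0.02,0,0,0],
    [1,0,0,-0.03,0,0,0],
    [1,0,0,-0.03,0,0,0],
    [1,0,0,-0.03,0,0,0],
    [1,0,0,-0.01,0,0,0],
    [1,0,0.02,0,0,0,0],
    [1,0,0.03,0,0,0,0],
    [1,0,0.03,0,0,0,0],
    [1,0,0.03,0,0,0,0],
    [1,0,0.03,0,0,0,0],
    [1,0,0.03,0,0,0,0],
    [1,0,0.03,0,0,0,0],
    [1,0,0.03,0,0,0,0],
    [1,0,0.02,0,0,0,0],
    [1,0,0,0,0,0,0]
  ]
}}

```text
time_s: 37.6
position: [0.4527, -0.1412, 0.2795]
tcp_rot: [3.141, 0.001, -0.003]
wrist_force: [-0.2, -0.1, -0.2]
gripper_width: 0.0854
```

```bash
python3 - <<'E'
from h import *
t=snap('top');s=snap('scene');th=np.linspace(0,2*np.pi,60);out=[]
J=((.453,.1106,.07,.066),(.5739,.2491,.064,.054),(.5827,.1194,.06,.042),(.4442,.2403,.056,.030))
for d,(x,y,w,h),k in((t,(205,195,120,120),3),(s,(315,170,160,150),3)):
    im=cv2.resize(d['img'][y:y+h,x:x+w,::-1],(w*k,h*k),interpolation=cv2.INTER_CUBIC)
    for a,b,H,D in J:
      for z in(.113+H,.097+H):
        q=(proj(d,np.c_[a+D/2*np.cos(th),b+D/2*np.sin(th),0*th+z])-[x,y]+.5)*k
        cv2.polylines(im,[q.astype(int)],True,(0,255,0),1)
    out.append(cv2.copyMakeBorder(im,0,450-im.shape[0],0,0,0))
cv2.imwrite('pics/end.png',cv2.resize(np.hstack(out),(800,429)))
full=cv2.resize(np.hstack([t['img'],s['img']])[:,:,::-1],(800,300));cv2.imwrite('pics/full.png',full)
o=arm.get_obs();print(o['time_s'],o['position'])
E
```

```text
37.7 [ 0.45269013 -0.1390107   0.27953965]
```

View pics/end.png

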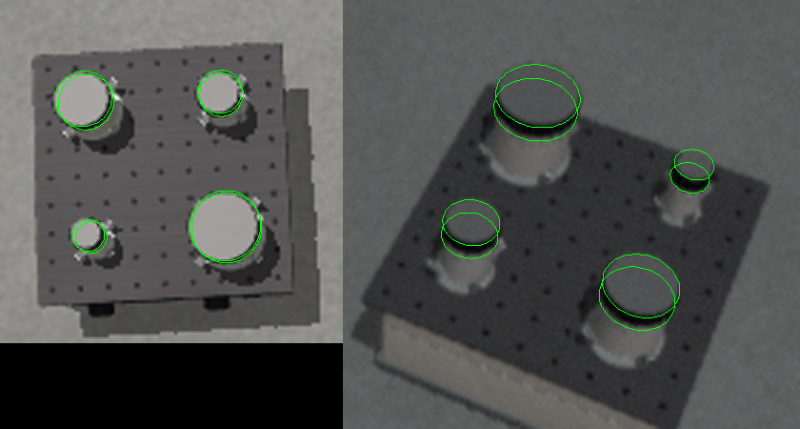

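View pics/full.png

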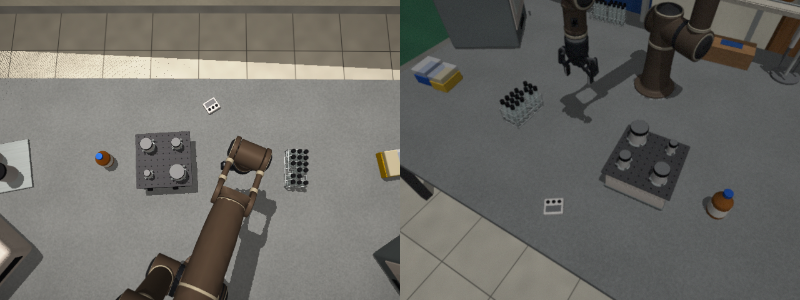

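All four jars stand upright in their clamps, and each lid outline matches the full-depth model to about 1–2 mm. The rack and bottle have not moved. Handing in.

```bash
python3 -c "
from bench import arm
print(arm.sign_off())"
```

```text
the job is handed in; nothing more can be done
None
```

I took the stack apart from the top (mini, small, medium, big), lowered each jar into the clamp of its own size, and released it. The job was handed in at about 38 s of the 115 s allowed.

- **Seating:** each jar met its seat within about 1 mm of the height expected for fully down. The highest wrist force I read was about 15 N.
- **Final pictures:** all four jars stand upright in their clamps. The lid outlines match the fully-seated model to about 1–2 mm. In the scene camera all four lids sit about one pixel off the same way, which fits the stated calibration error.
- **Surroundings:** the tube rack and reagent bottle look unmoved. The gripper was open and clear of everything at hand-in.
- **Failed checks:** none failed. The only disagreement was the 1–2 mm between the two cameras.

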